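Seat a drive in the test cradle and swing the locking lever across it

TASK

On the repair bench a bare drive lies in the channel of a test cradle, not yet plugged in. Push the drive along the channel until it is fully home against the end stop, then push the cradle's locking lever round with a fingertip until it lies straight across the drive and points at the short round post on the opposite side. Only push: do not lift the drive or take the lever between the fingers, and leave the other things on the bench where they are.

Things in the scene. Friction and masses are not known exactly. Their poses are not given: they have to be found in the camera images.
- cradle: Fixed test cradle: a black plate 210 x 150 x 12 mm. Origin: centre of its underside, on the bench; x along the channel towards the end stop, y towards the lever's pivot, z up. Two dark steel rails (10 mm thick, tops 24 mm above the bench, x = -100 to +65 mm) bound a channel 73 mm wide centred on y = 0, open at the -x end. Its floor is the plate's top, 12 mm above the bench.
- stop_face (a point): Middle of the end stop's face that the drive must touch: x = 65, y = 0 in the cradle's frame, 19 mm above the bench. The stop is a steel bar across the channel, 12 mm thick, top 26 mm above the bench; a small block of the same height stands right behind it, to x = 95 mm.
- drive: The loose drive: a flat aluminium box 100 x 70 x 15 mm (its x, y, z), about 0.2 kg, paper label on top. Origin: centre of its underside, on the channel floor; x along the channel, 1.5 mm play to each rail. Fully home, it touches the stop and its origin is at x = 15, y = 0 mm in the cradle's frame; it starts 20 to 45 mm short of that. Stays where it is left.
- lever (a joint): Angle of the locking lever about its upright pivot, rad. 0: straight across the channel, pointing along the cradle's -y at the post; positive: anticlockwise from above, so at +1.57 it points along +x. Starts at 0.7 to 1.6; turns freely from -1.2 to 2.0, with no stop or catch at 0. The stiff pivot (0.08 N m, 1 to 2 N at the arm's outer part) keeps it where it is left.
- lever_pivot (a point): Point on the lever's pivot axis, half-way up the arm (41 mm above the bench), at x = 15, y = 60 mm in the cradle's frame. The pivot's round hub has radius 12 mm and its cap ends 54 mm above the bench.
- lever_mid (a point): Point on the centre line of the lever's arm, 60 mm from the pivot axis, half-way up; its frame turns with the lever (-y points from the pivot to the tip, z up). The arm is a steel bar 14 mm wide and 16 mm high, from 33 to 49 mm above the bench: 6 mm above the drive's top.
- lever_tip (a point): Rounded outer end of the lever's arm, 104 mm from the pivot axis, half-way up.
- post_top (a point): Top centre of the fixed short round post (radius 8 mm, top 49 mm above the bench) on the cradle's other side. When the lever points at it, a gap of about 8 mm remains between lever and post.
- flux: Bystander: a small upright bottle, 34 mm in diameter, 75 mm tall. Origin at the centre of its underside.
- tape: Bystander: a white ring (roll of tape) lying flat, 56 mm across, 20 mm high. Origin at the centre of its underside.
- pot: Bystander: a small brass pot, 48 mm across at the rim, 45 mm tall. Origin at the centre of its underside.
- driver: Bystander: a screwdriver 160 mm long lying on the bench. Origin under its middle.
There are look-alikes about, which are no part of the job. Of the things that look like the drive, the middle-sized one is meant.

How it is judged:
By the outcome, as a careful person would: the job done as asked, in the order asked, and still so for the second after the job is handed in, with the robot touching nothing.
It also fails if it takes over 48 s, if anything falls off the work surface, if the arm or the gripper's body presses on something with over 40 N, if the wrist force passes 120 N, or if a joint passes its speed limit or range.

ROBOT

A 6-joint arm with a two-finger parallel gripper is mounted at the origin on the work surface. World frame = base frame: x ahead of the robot, y to its left, z up, the work surface at z = 0. Lengths are in m, angles in rad, forces in N, time in s.
With the tool pointing down it reaches from about 0.375 to 0.75 m from the base axis. Payload 9 kg.
Tool frame: the origin (TCP) lies at the very end of the fingers, on their centre line; the grasp point (between the pads) lies manip.grip_depth behind it (manip.grip_depth is the distance from the TCP to the grasp point, in m); z points along the fingers, y is the direction in which the jaws open and shut (so a half turn about z gives the same grasp; the last joint's range is limited). The gripper opens to 85 mm and grips with 20 to 120 N. Pads are 22 mm wide; open, the fingers measure 114 mm over their backs; the gripper's body (76 mm by 85 mm) begins 54 mm behind the grasp point. The pads swing forward as they close: fully open they stand 13 mm farther back than shut.
Start: joints at [-1.472, 0.104, 0.097, 1.564, 0, 1.353], TCP at [0.187, -0.57, 0.231] pointing down, gripper open.
Joint ranges: [-2.99, 2.99], [-0.84, 1.86], [-1.1, 1.16], [-1.84, 2.11], [-1.51, 1.56], [-3.14, 3.14]. Speed limits (rad/s): [2.22, 2.22, 2.57, 3.14, 3.14, 3.14].

INTERFACE

Orientations are given as a unit quaternion [w, x, y, z].
In Python, from cell import manip gives the robot as it stands. The module is installed in compiled form; this text tells all that it offers.
- The arm moves only by the tool step_arm, never from a script. Its argument "steps" is a list that holds one entry, the list of rows, each a list of 7 numbers: the shift along the world's x, y, z in mm, then the turn, a rotation vector about the world's x, y, z in degrees, then the closure in counts, from 0 (fully open) to 255 (shut). A call has exactly 10 rows; each row is the pose to reach, as a shift and turn from the pose measured when the call began; what a row does not reach only later rows make up. A row lasts 1/10 s, in which the tool goes at most 50 mm and 8.59 degrees, less where a joint would pass 70% of its speed; a pose out of reach is approached as far as the arm can. A call with a gripper value outside its range is refused whole. The fingers move at their own pace and stop on an object; "grip_force" is the grip in N (left out, the last holds). Time passes only in rows, so rows that repeat a pose let the fingers close, or fill a call up. It gives the time, the measured TCP pose, the force and the opening at its end, in the units of the state.
- manip.state(): the state, without advancing time (a new reading comes with each control period).
- manip.read_camera(name): name is "side" or "top" or "wrist"; returns the picture (480x640x3 uint8, blue, green, red); there is no depth.
- manip.camera_model(name): a dict with "fx", "fy", "cx", "cy" (pixels), "k1" (the pictures are not rectified: a ray, as slopes to the right and down, at radius r is drawn at 1 + k1 r^2 times it, then the intrinsics apply), "R" (3x3) and "t" (3): a world point X has camera coordinates R X + t; the wrist camera has in their place "mount" (4x4, takes a point from camera to tool coordinates, whose origin is the TCP and whose axes are the flange's). Camera axes: x right, y down, z forward; pixel columns grow to the right and rows downward; lengths in m; the calibration is good to about 2 mm. A picture is of the moment at which its call begins: read the wrist's pose just before it. camera_model takes no time and is no camera call.
- manip.hand_in(): hands the job in, once; it reports no verdict.
The state is a dict: "clock": time; "joint_positions": joint angles; "qvel": joint speeds; "joint_efforts": joint torques, N m; "eef_pos": TCP position; "eef_rot": TCP orientation; "ft_force": force on the tool from outside, world axes, zero at the start; "moment": the same for the moment, N m; "width": opening from 0.0 (shut) to 1.0 (fully open).
Only numpy, scipy, OpenCV 4.12 (cv2) and the standard library are available. Lean on these libraries where they do the work, as an engineer would, in place of code of your own. Each camera call takes 0.05 s, during which the arm holds its last target. There are 200 camera calls.

## Working session

There is one attempt and no reset: what is moved stays moved. The work goes in short steps, Python scripts to look and compute and a tool call to move; the robot and the scene stay as the last step left them, time stands still between calls to the robot, and variables do not carry over. Pictures are saved under pics/ and viewed, about 8 in all and at most 12, crops included, and the job is handed in when it is done.

Besides the shell and the picture viewer there is one more tool, called after ">>>" in YAML: its name, and indented under it one key for each argument. step_arm: Moves the arm, as the interface text tells. Its arguments: {"type":"object","properties":{"steps":{"type":"array"},"grip_force":{"type":"number"}},"required":["steps"]}

```bash
mkdir -p pics
cat > h.py <<'E'
import numpy as np, cv2
from cell import manip
def K(m): return np.array([[m['fx'],0,m['cx']],[0,m['fy'],m['cy']],[0,0,1.]]), np.array([m['k1'],0,0,0,0.])
def pose(name,st=None):
    m=manip.camera_model(name)
    if 'R' in m: return np.array(m['R']),np.array(m['t'])
    from scipy.spatial.transform import Rotation as Ro
    st=st or manip.state(); w,x,y,z=st['eef_rot']
    T=np.eye(4);T[:3,:3]=Ro.from_quat([x,y,z,w]).as_matrix();T[:3,3]=st['eef_pos']
    C=np.linalg.inv(T@np.array(m['mount'])); return C[:3,:3],C[:3,3]
def ray(name,uv,z,st=None):
    k,d=K(manip.camera_model(name));R,t=pose(name,st)
    p=cv2.undistortPoints(np.array(uv,float).reshape(-1,1,2),k,d).reshape(-1,2)
    D=np.c_[p,np.ones(len(p))]@R; c=-R.T@t
    s=(np.broadcast_to(z,len(p))-c[2])/D[:,2]; return c+D*s[:,None]
def proj(name,X,st=None):
    k,d=K(manip.camera_model(name));R,t=pose(name,st)
    return cv2.projectPoints(np.array(X,float).reshape(-1,1,3),cv2.Rodrigues(R)[0],t,k,d)[0].reshape(-1,2)
E
python3 - <<'E'
from h import *
s=manip.state();print(s, manip.grip_depth)
for n in('top','side'): cv2.imwrite(f'pics/{n}0.png',manip.read_camera(n)); print(manip.camera_model(n))
E
```

```text
{'clock': 0.0, 'joint_positions': array([-1.47171219e+00,  1.04703829e-01,  9.64576185e-02,  1.56393809e+00,
       -1.22601830e-05,  1.35310439e+00]), 'qvel': array([ 5.73570241e-04,  4.01713427e-03, -1.25208287e-03, -8.31877676e-05,
       -2.51562360e-05,  5.22836122e-04]), 'joint_efforts': array([-1.96352084e-04, -5.56931233e+01,  5.03651083e+01,  1.67610543e-02,
       -4.27408413e-04, -7.06666512e-07]), 'eef_pos': array([ 0.1868769 , -0.56978194,  0.23051329]), 'eef_rot': array([-6.93130067e-04,  9.87482577e-01,  1.57726593e-01,  3.50126867e-05]), 'ft_force': array([-0.12952484,  0.99052389,  0.54223554]), 'moment': array([-0.02777602, -0.03248292, -0.01639563]), 'width': 0.9976498808593288} 0.0187
{'fx': 620.5420284160136, 'fy': 620.5420284160136, 'cx': 326.7591175858062, 'cy': 247.63610253034378, 'k1': -0.03187064890718879, 'R': array([[ 0.00212795, -0.99999473, -0.0024518 ],
       [-0.99754745, -0.0019512 , -0.06996629],
       [ 0.06996113,  0.00259467, -0.99754634]]), 't': array([0.01174299, 0.5111961 , 1.23451487])}
{'fx': 583.2527217150439, 'fy': 583.2527217150439, 'cx': 320.3236283592408, 'cy': 243.6708023975719, 'k1': -0.11052439626952508, 'R': array([[-0.99889774, -0.0451896 ,  0.01269639],
       [-0.0417031 ,  0.73023989, -0.68191682],
       [ 0.02154413, -0.68169465, -0.73131953]]), 't': array([0.49731074, 0.04273265, 1.04077903])}
```

View pics/top0.png

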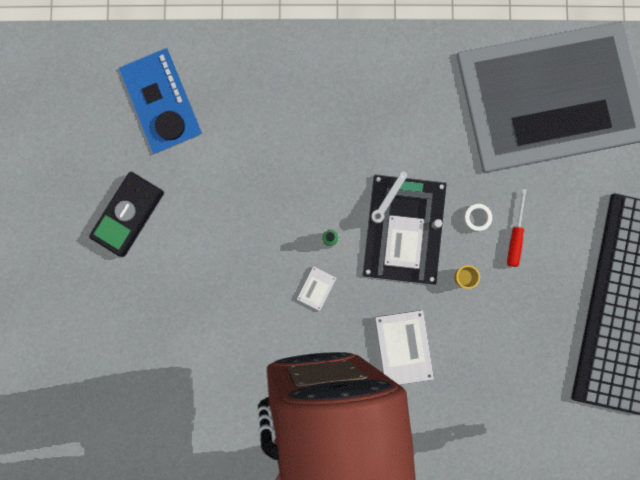

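View pics/side0.png

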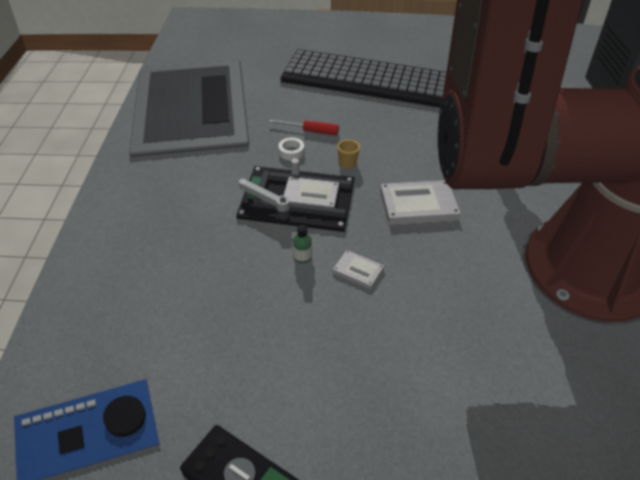

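The top view shows three drive look-alikes: a small one at (317,288), a large one at (404,347), and a middle-sized one in the cradle channel at (404,242), which is the one I want. The lever pivot is at about (378,216), the tip at (403,176) and the post at (438,224). I'll check this in a close crop.

Run:
```python
from h import *
i=cv2.imread('pics/top0.png')[165:295,350:500]
cv2.imwrite('pics/c1.png',cv2.resize(i,None,fx=4.6,fy=4.6,interpolation=cv2.INTER_CUBIC))
```

```text
(no output)
```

View pics/c1.png

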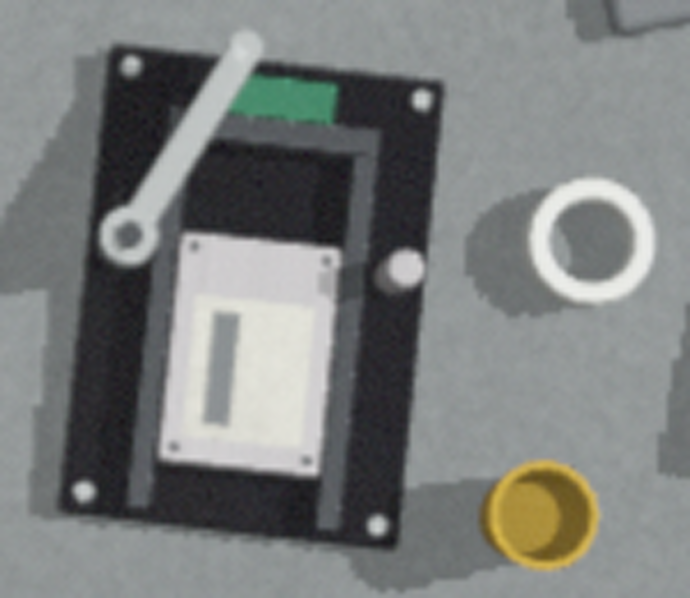

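The crop confirms the medium drive in the channel. The plate corners are at (112,47), (443,85), (397,548) and (62,512), the drive corners at (183,232), (341,250), (316,478) and (160,459), and the hub at (129,235). The lever tip is at about (250,38) and the post at (406,267).

Run:
```python
from h import *
f=lambda P,z:ray('top',(np.array(P,float)+.5)/4.6-.5+[350,165],z)
pl=f([(112,47),(443,85),(397,548),(62,512)],.012)
# cradle fit: corners FL(+x,+y),FR,BR,BL
M=np.array([(105,75),(105,-75),(-105,-75),(-105,75)])/1e3
A=M; B=pl[:,:2]; c=B.mean(0); H=A.T@(B-c); th=np.arctan2(H[0,1]-H[1,0],H[0,0]+H[1,1])
R=np.array([[np.cos(th),-np.sin(th)],[np.sin(th),np.cos(th)]])
print('cradle',c,np.degrees(th),'res mm',(B-c-A@R.T)*1e3)
loc=lambda P:np.round((P[:,:2]-c)@R*1e3,1)
d=f([(183,232),(341,250),(316,478),(160,459)],.027);print('drive',loc(d),loc(d).mean(0))
o=[*f([(129,235)],.054),*f([(250,35),(406,267)],.049)];o=np.array(o);print('pivot,tip,post',loc(o),o)
l=loc(o);v=l[1]-l[0];print('lever',np.arctan2(v[0],-v[1]),np.hypot(*v))
print('flux..',f([(593,240)],.02),f([(540,515)],.045), ray('top',[(330,238)],.075))
np.savez('cr.npz',c=c,th=th)
```

```text
cradle [ 0.54969242 -0.14567669] -6.265446426383876 res mm [[-1.17087802 -0.8424581 ]
 [-1.4951081   1.11048257]
 [ 1.74175492  0.82138151]
 [ 0.9242312  -1.08940598]]
drive [[ 23.1  35.3]
 [ 22.9 -34.2]
 [-77.5 -33.4]
 [-76.8  34.9]] [-27.075   0.65 ]
pivot,tip,post [[ 15.6  60.4]
 [108.5  17.3]
 [ 15.8 -59.6]] [[ 0.57182709 -0.08729489  0.054     ]
 [ 0.65946501 -0.14031375  0.049     ]
 [ 0.55888272 -0.20662258  0.049     ]]
lever 1.136410786634008 102.41103456171118
flux.. [[ 0.574252   -0.29437605  0.02      ]] [[ 0.45267158 -0.26373078  0.045     ]] [[0.52580571 0.00642905 0.075     ]]
```

Run:
```python
from h import *
z=np.load('cr.npz');c,th=z['c'],float(z['th']);R=np.array([[np.cos(th),-np.sin(th)],[np.sin(th),np.cos(th)]])
P=ray('top',[(376,318),(424,311),(433,378),(385,384)],.025);print(np.round(P*1e3),np.round((P[:,:2]-c)@R*1e3))
s=manip.state()['eef_pos']
for l in [(-96,0),(-48,0)]:
  w=c+R@(np.array(l)/1e3);print(w,(w-s[:2])*1e3)
print(manip.camera_model('wrist'))
```

```text
[[ 370.  -86.   25.]
 [ 384. -181.   25.]
 [ 252. -198.   25.]
 [ 240. -103.   25.]] [[-185.   40.]
 [-160.  -54.]
 [-290.  -85.]
 [-312.    9.]]
[ 0.45426583 -0.13519974] [267.36991267 434.63036494]
[ 0.50197912 -0.14043822] [315.0832064  429.39189168]
{'fx': 371.1569797810887, 'fy': 371.1569797810887, 'cx': 315.7283848839348, 'cy': 235.70578281173215, 'k1': -0.049204542561094924, 'mount': array([[-6.13498712e-04, -9.53204790e-01, -3.02324746e-01,
         7.74841687e-02],
       [ 9.99999339e-01, -8.78665315e-04,  7.41089455e-04,
        -2.23962270e-04],
       [-9.72052286e-04, -3.02324091e-01,  9.53204699e-01,
        -1.43713507e-01],
       [ 0.00000000e+00,  0.00000000e+00,  0.00000000e+00,
         1.00000000e+00]])}
```

>>> step_arm:
  steps:
    - [[30, 45, 0, 0, 0, 7, 255], [60, 90, 0, 0, 0, 14, 255], [85, 135, 0, 0, 0, 21, 255], [110, 180, 0, 0, 0, 28, 255], [135, 225, 0, 0, 0, 35, 255], [160, 270, 0, 0, 0, 42, 255], [185, 315, 0, 0, 0, 49, 255], [210, 360, 0, 0, 0, 56, 255], [232, 400, 0, 0, 0, 62, 255], [253, 436, 0, 0, 0, 65.6, 255]]
  grip_force: 30

```text
clock: 1.1
eef_pos: [0.4381, -0.1358, 0.2305]
eef_rot: [-0.0, 0.743, 0.669, -0.0]
ft_force: [0.6, -0.4, -0.7]
width: -0.001
```

```bash
cat >> h.py <<'E'
z_=np.load('cr.npz');c,th=z_['c'],float(z_['th']);Rc=np.array([[np.cos(th),-np.sin(th)],[np.sin(th),np.cos(th)]])
def info():
    from scipy.spatial.transform import Rotation as Ro
    s=manip.state();w,x,y,z=s['eef_rot'];X=Ro.from_quat([x,y,z,w]).as_matrix()
    print('t',s['clock'],'tcp mm',np.round(s['eef_pos']*1e3,1),'cradle',np.round((s['eef_pos'][:2]-c)@Rc*1e3,1),'toolx yaw rel cradle',round(np.degrees(np.arctan2(X[1,0],X[0,0])-th),1),'tilt',np.round(X[:2,2],3),'F',np.round(s['ft_force'],1),'w',s['width'],'q',np.round(s['joint_positions'],2));return s
E
python3 - <<'E'
from h import *
info()
E
```

```text
t 1.1 tcp mm [ 438.1 -135.8  230.5] cradle [-112.    -2.4] toolx yaw rel cradle 90.2 tilt [-0.001  0.   ] F [ 0.6 -0.4 -0.7] w -0.0007177542805004701 q [-0.59 -0.33 -0.31  1.59 -0.    1.09]
```

>>> step_arm:
  steps:
    - [[1, 1, -30, 0, 0, 0, 255], [2, 2, -60, 0, 0, 0, 255], [2, 2, -90, 0, 0, 0, 255], [2, 2, -120, 0, 0, 0, 255], [2, 2, -145, 0, 0, 0, 255], [2, 2, -165, 0, 0, 0, 255], [2, 2, -180, 0, 0, 0, 255], [2, 2, -180, 0, 0, 0, 255], [2, 2, -180, 0, 0, 0, 255], [2, 2, -180, 0, 0, 0, 255]]

```text
clock: 2.1
eef_pos: [0.4408, -0.1343, 0.0518]
eef_rot: [0.0, 0.743, 0.669, -0.0]
ft_force: [-0.2, -0.2, 0.2]
width: 0.001
```

Run:
```python
from h import *
info()
a=manip.read_camera('wrist');b=manip.read_camera('side')[120:260,200:400]
cv2.imwrite('pics/w1.png',np.hstack([cv2.resize(a,(400,300)),cv2.resize(b,(400,300),interpolation=cv2.INTER_CUBIC)]))
```

```text
t 2.1 tcp mm [ 440.8 -134.3   51.8] cradle [-109.5   -0.5] toolx yaw rel cradle 90.2 tilt [ 0.001 -0.001] F [-0.2 -0.2  0.2] w 0.0009162735121634887 q [-0.58 -0.29 -0.6   1.26 -0.    1.1 ]
```

View pics/w1.png

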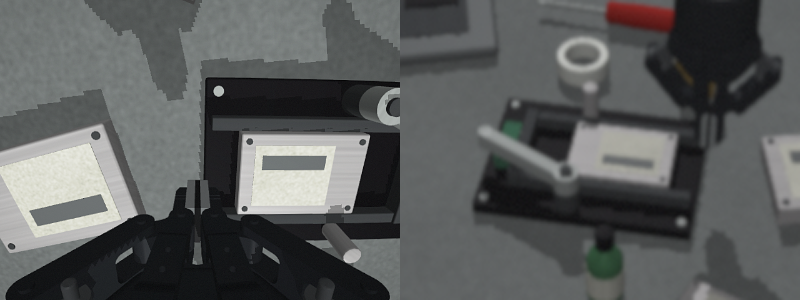

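The wrist view (left) shows the closed fingertips at about (197,185), behind the rear edge of the drive at about x=238. The side view agrees. I'll go down to z = 18 mm and push.

>>> step_arm:
  steps:
    - [[0, 0, -12, 0, 0, 0, 255], [0, 0, -24, 0, 0, 0, 255], [0, 0, -34, 0, 0, 0, 255], [0, 0, -34, 0, 0, 0, 255], [5, -0.5, -34, 0, 0, 0, 255], [10, -1, -34, 0, 0, 0, 255], [15, -1.5, -34, 0, 0, 0, 255], [18, -2, -34, 0, 0, 0, 255], [20, -2, -34, 0, 0, 0, 255], [20, -2, -34, 0, 0, 0, 255]]

```text
clock: 3.2
eef_pos: [0.461, -0.1363, 0.0177]
eef_rot: [0.0, 0.743, 0.669, -0.0]
ft_force: [0.8, -0.1, 0.3]
width: -0.001
```

>>> step_arm:
  steps:
    - [[3, -0.3, 0, 0, 0, 0, 255], [6, -0.6, 0, 0, 0, 0, 255], [9, -1, 0, 0, 0, 0, 255], [12, -1.3, 0, 0, 0, 0, 255], [15, -1.6, 0, 0, 0, 0, 255], [18, -2, 0, 0, 0, 0, 255], [21, -2.3, 0, 0, 0, 0, 255], [24, -2.6, 0, 0, 0, 0, 255], [26, -2.8, 0, 0, 0, 0, 255], [26, -2.8, 0, 0, 0, 0, 255]]

```text
clock: 4.2
eef_pos: [0.4874, -0.1391, 0.0178]
eef_rot: [0.001, 0.743, 0.669, 0.0]
ft_force: [-0.2, -0.2, 0.7]
width: -0.0
```

Run:
```python
from h import *
info()
```

```text
t 4.2 tcp mm [ 487.4 -139.1   17.8] cradle [-62.7  -0.3] toolx yaw rel cradle 90.3 tilt [ 0.001 -0.001] F [-0.2 -0.2  0.7] w -9.041094920792844e-05 q [-0.54 -0.11 -0.5   1.17 -0.    1.14]
```

>>> step_arm:
  steps:
    - [[2, -0.2, 0, 0, 0, 0, 255], [4, -0.4, 0, 0, 0, 0, 255], [6, -0.7, 0, 0, 0, 0, 255], [8, -0.9, 0, 0, 0, 0, 255], [10, -1.1, 0, 0, 0, 0, 255], [11, -1.2, 0, 0, 0, 0, 255], [12, -1.3, 0, 0, 0, 0, 255], [13, -1.4, 0, 0, 0, 0, 255], [14, -1.5, 0, 0, 0, 0, 255], [14, -1.5, 0, 0, 0, 0, 255]]

```text
clock: 5.2
eef_pos: [0.5015, -0.1407, 0.0178]
eef_rot: [0.001, 0.743, 0.669, 0.0]
ft_force: [-0.3, 0.5, -0.3]
width: 0.006
```

Run:
```python
from h import *
info()
a=manip.read_camera('wrist');b=manip.read_camera('side')[150:240,225:365]
cv2.imwrite('pics/w2.png',np.hstack([cv2.resize(a,(400,300)),cv2.resize(b,(400,300),interpolation=cv2.INTER_CUBIC)]))
```

```text
t 5.2 tcp mm [ 501.5 -140.7   17.8] cradle [-48.4  -0.3] toolx yaw rel cradle 90.3 tilt [ 0.001 -0.001] F [-0.3  0.5 -0.3] w 0.006100964532060604 q [-0.52 -0.06 -0.46  1.17 -0.    1.15]
```

View pics/w2.png

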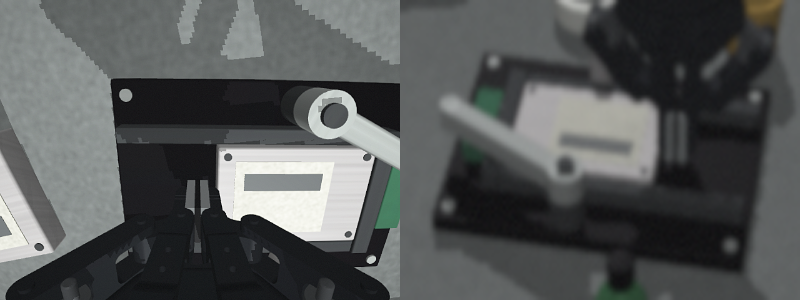

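The wrist view shows the drive moving: its front edge is at about x=373 and the stop is at about x=385, so it is a few mm short. I'll keep pushing slowly and watch the force.

>>> step_arm:
  steps:
    - [[0.7, -0.1, 0, 0, 0, 0, 255], [1.4, -0.2, 0, 0, 0, 0, 255], [2.1, -0.2, 0, 0, 0, 0, 255], [2.8, -0.3, 0, 0, 0, 0, 255], [3.4, -0.4, 0, 0, 0, 0, 255], [4, -0.4, 0, 0, 0, 0, 255], [4, -0.4, 0, 0, 0, 0, 255], [4, -0.4, 0, 0, 0, 0, 255], [4, -0.4, 0, 0, 0, 0, 255], [4, -0.4, 0, 0, 0, 0, 255]]

```text
clock: 6.3
eef_pos: [0.5039, -0.1407, 0.0176]
eef_rot: [-0.001, 0.743, 0.669, -0.001]
ft_force: [-10.3, 1.0, 6.4]
width: -0.001
```

The force jumped to 10 N, so the drive is on the stop. One firmer nudge, then back off and lift.

>>> step_arm:
  steps:
    - [[1, -0.1, 0, 0, 0, 0, 255], [2, -0.2, 0, 0, 0, 0, 255], [2.5, -0.3, 0, 0, 0, 0, 255], [2.5, -0.3, 0, 0, 0, 0, 255], [2.5, -0.3, 0, 0, 0, 0, 255], [2.5, -0.3, 0, 0, 0, 0, 255], [2.5, -0.3, 0, 0, 0, 0, 255], [2.5, -0.3, 0, 0, 0, 0, 255], [2.5, -0.3, 0, 0, 0, 0, 255], [2.5, -0.3, 0, 0, 0, 0, 255]]

```text
clock: 7.3
eef_pos: [0.5041, -0.1407, 0.0175]
eef_rot: [-0.002, 0.743, 0.669, -0.003]
ft_force: [-15.9, 1.5, 11.4]
width: -0.005
```

>>> step_arm:
  steps:
    - [[-3, 0.3, 0, 0, 0, 0, 255], [-10, 1, 0, 0, 0, 0, 255], [-20, 2, 0, 0, 0, 0, 255], [-25, 2.7, 5, 0, 0, 0, 255], [-25, 2.7, 25, 0, 0, 0, 255], [-25, 2.7, 50, 0, 0, 0, 255], [-25, 2.7, 80, 0, 0, 0, 255], [-25, 2.7, 110, 0, 0, 0, 255], [-25, 2.7, 120, 0, 0, 0, 255], [-25, 2.7, 120, 0, 0, 0, 255]]

```text
clock: 8.3
eef_pos: [0.4801, -0.1386, 0.1392]
eef_rot: [-0.001, 0.743, 0.669, -0.002]
ft_force: [0.5, -0.9, 0.0]
width: 0.003
```

Run:
```python
from h import *
s=info();p=s['eef_pos'][:2]
h=11
a=1.136; d=np.array([np.sin(a),-np.cos(a)]);n=np.array([np.cos(a),np.sin(a)])
l=np.array([15.3,60.2])+80*d+(7+h+10)*n
w=c+Rc@(l/1e3);print('above start local',l,'world',w,'shift',(w-p)*1e3)
i=manip.read_camera('top');cv2.imwrite('pics/top1.png',cv2.resize(i[165:295,350:500],None,fx=4.6,fy=4.6,interpolation=cv2.INTER_CUBIC))
```

```text
t 8.3 tcp mm [ 480.1 -138.6  139.2] cradle [-70.   -0.6] toolx yaw rel cradle 90.2 tilt [-0.004 -0.002] F [ 0.5 -0.9  0. ] w 0.002566982069572001 q [-0.54 -0.2  -0.36  1.41 -0.    1.14]
above start local [99.65078753 51.8967089 ] world [ 0.65441172 -0.10496534] shift [174.31723198  33.64783667]
```

>>> step_arm:
  steps:
    - [[20, 4, 0, 0, 0, 7, 255], [40, 8, 0, 0, 0, 14, 255], [60, 12, 0, 0, 0, 21, 255], [80, 16, 0, 0, 0, 28, 255], [100, 20, 0, 0, 0, 35, 255], [120, 24, 0, 0, 0, 42, 255], [140, 28, 0, 0, 0, 49, 255], [160, 31, 0, 0, 0, 56, 255], [174, 34, 0, 0, 0, 62, 255], [174, 34, 0, 0, 0, 65, 255]]

```text
clock: 9.35
eef_pos: [0.6536, -0.1034, 0.1345]
eef_rot: [-0.002, 0.265, 0.964, -0.003]
ft_force: [0.1, 0.1, -1.3]
width: -0.0
```

>>> step_arm:
  steps:
    - [[0, 0, -20, 0, 0, 0, 255], [0, 0, -40, 0, 0, 0, 255], [0, 0, -60, 0, 0, 0, 255], [0, 0, -65, 0, 0, 0, 255], [0, 0, -65, 0, 0, 0, 255], [0, 0, -65, 0, 0, 0, 255], [0, 0, -65, 0, 0, 0, 255], [0, 0, -65, 0, 0, 0, 255], [0, 0, -65, 0, 0, 0, 255], [0, 0, -65, 0, 0, 0, 255]]

```text
clock: 10.35
eef_pos: [0.6538, -0.1035, 0.0699]
eef_rot: [-0.001, 0.265, 0.964, -0.003]
ft_force: [0.8, -0.1, 0.2]
width: -0.001
```

Run:
```python
from h import *
s=info()
a=manip.read_camera('wrist')
cv2.imwrite('pics/w3.png',np.hstack([cv2.resize(a,(400,300)),cv2.resize(cv2.imread('pics/top1.png'),(400,300))]))
```

```text
t 10.35 tcp mm [ 653.8 -103.5   69.9] cradle [98.9 53.3] toolx yaw rel cradle 155.5 tilt [-0.004 -0.005] F [ 0.8 -0.1  0.2] w -0.0005446068490869963 q [-0.35  0.33  0.05  1.3  -0.01  0.19]
```

View pics/w3.png

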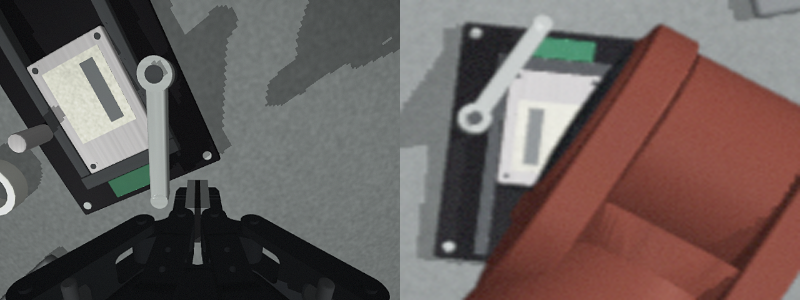

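The wrist view shows the fingertips at (197,190), on the clear positive side of the lever (tip (160,205), hub (155,72)). The drive is flush with the end stop at about (115,175). Now I'll compute the arc.

Run:
```python
from h import *
s=info();p=np.array(s['eef_pos'][:2])
def q(a,r,off):
    d=np.array([np.sin(a),-np.cos(a)]);n=np.array([np.cos(a),np.sin(a)])
    return c+Rc@((np.array([15.3,60.2])+r*d+off*n)/1e3)
for a in np.arange(1.136,-0.01,-0.0631): 
    print(round(a,3),np.round((q(a,80,18)-p)*1e3,1),'turn',round(np.degrees(a-1.136),1))
print(proj('wrist',[[*q(1.136,80,18),.037],[*q(1.136,80,7),.049],[*q(1.136,104,0),.041]],s)*.625)
```

```text
t 10.4 tcp mm [ 653.7 -103.4   69.8] cradle [98.8 53.3] toolx yaw rel cradle 155.5 tilt [-0.005 -0.005] F [0.8 0.6 0.2] w 0.002085259277648577 q [-0.35  0.33  0.05  1.3  -0.01  0.19]
1.136 [ -4.5 -10.1] turn 0.0
1.073 [ -6.3 -14.9] turn -3.6
1.01 [ -8.4 -19.7] turn -7.2
0.947 [-10.7 -24.3] turn -10.8
0.884 [-13.4 -28.7] turn -14.5
0.821 [-16.4 -32.9] turn -18.1
0.757 [-19.6 -37. ] turn -21.7
0.694 [-23.  -40.8] turn -25.3
0.631 [-26.7 -44.5] turn -28.9
0.568 [-30.7 -47.8] turn -32.5
0.505 [-34.8 -51. ] turn -36.2
0.442 [-39.1 -53.8] turn -39.8
0.379 [-43.6 -56.4] turn -43.4
0.316 [-48.2 -58.7] turn -47.0
0.253 [-53.  -60.7] turn -50.6
0.19 [-57.9 -62.4] turn -54.2
0.126 [-62.9 -63.8] turn -57.8
0.063 [-67.9 -64.8] turn -61.5
0.0 [-73.  -65.6] turn -65.1
[[184.22873186 173.31384396]
 [169.19375411 179.43220957]
 [163.00879843 201.06708582]]
```

>>> step_arm:
  steps:
    - [[0, 0, -10, 0, 0, 0, 255], [0, 0, -20, 0, 0, 0, 255], [0, 0, -30, 0, 0, 0, 255], [0, 0, -33, 0, 0, 0, 255], [0, 0, -33, 0, 0, 0, 255], [0, 0, -33, 0, 0, 0, 255], [0, 0, -33, 0, 0, 0, 255], [0, 0, -33, 0, 0, 0, 255], [0, 0, -33, 0, 0, 0, 255], [0, 0, -33, 0, 0, 0, 255]]

```text
clock: 11.4
eef_pos: [0.6538, -0.1035, 0.037]
eef_rot: [-0.001, 0.265, 0.964, -0.003]
ft_force: [0.1, -0.4, 0.1]
width: -0.004
```

>>> step_arm:
  steps:
    - [[-4.5, -10, 0, 0, 0, 0, 255], [-6.3, -15, 0, 0, 0, -3.6, 255], [-8.4, -19.7, 0, 0, 0, -7.2, 255], [-10.7, -24.3, 0, 0, 0, -10.8, 255], [-13.4, -28.7, 0, 0, 0, -14.5, 255], [-16.4, -33, 0, 0, 0, -18.1, 255], [-19.6, -37, 0, 0, 0, -21.7, 255], [-23, -40.8, 0, 0, 0, -25.3, 255], [-26.7, -44.5, 0, 0, 0, -28.9, 255], [-30.7, -47.8, 0, 0, 0, -32.5, 255]]

```text
clock: 12.4
eef_pos: [0.6228, -0.152, 0.037]
eef_rot: [-0.002, 0.526, 0.851, -0.002]
ft_force: [0.5, 1.4, 1.1]
width: -0.003
```

>>> step_arm:
  steps:
    - [[-3.8, -2.5, 0, 0, 0, -3.6, 255], [-8.1, -5.3, 0, 0, 0, -7.2, 255], [-12.6, -7.9, 0, 0, 0, -10.8, 255], [-17.2, -10.2, 0, 0, 0, -14.4, 255], [-22, -12.2, 0, 0, 0, -18, 255], [-26.9, -13.9, 0, 0, 0, -21.6, 255], [-31.9, -15.3, 0, 0, 0, -25.2, 255], [-31.9, -15.3, 0, 0, 0, -25.2, 255], [-31.9, -15.3, 0, 0, 0, -25.2, 255], [-31.9, -15.3, 0, 0, 0, -25.2, 255]]

```text
clock: 13.4
eef_pos: [0.5909, -0.1675, 0.037]
eef_rot: [-0.003, 0.698, 0.716, -0.002]
ft_force: [0.3, -0.6, -1.6]
width: -0.003
```

Run:
```python
from h import *
s=info()
a=manip.read_camera('wrist');cv2.imwrite('pics/w4.png',a)
```

```text
t 13.4 tcp mm [ 590.9 -167.5   37. ] cradle [ 43.4 -17.2] toolx yaw rel cradle 97.7 tilt [-0.006  0.001] F [ 0.3 -0.6 -1.6] w -0.002523325270474814 q [-0.49  0.21 -0.14  1.23 -0.    1.06]
```

View pics/w4.png

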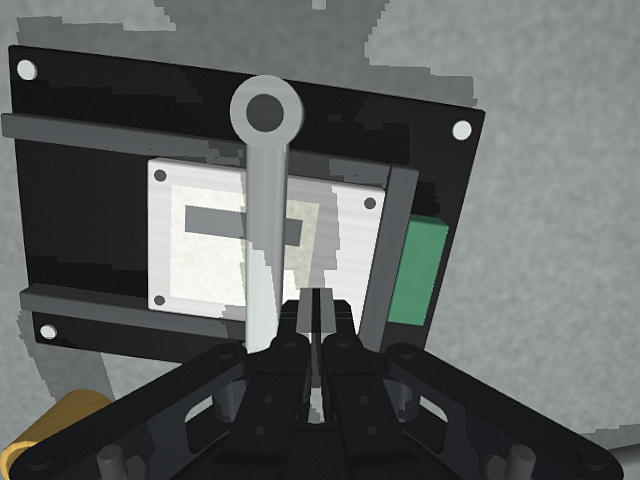

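The wrist view shows the hub at (265,113) and the arm running down to (265,310), with the fingers to its right. The drive's front edge at (383,190) meets the stop with no gap. Next I'll measure the angle.

```bash
cat > ang.py <<'E'
from h import *
def loc(P): return np.round((P[:,:2]-c)@Rc*1e3,1)
E
python3 - <<'E'
from ang import *
s=info()
hub=loc(ray('wrist',[(266,113)],.054,s));L=loc(ray('wrist',[(247,180),(246,320)],.049,s));Rr=loc(ray('wrist',[(288,180),(284,300)],.049,s))
print('hub',hub,'L',L,'R',Rr)
for e in(L,Rr): v=e[1]-e[0];print('edge ang',np.degrees(np.arctan2(v[0],-v[1])))
print('drive rear/front corners',loc(ray('wrist',[(149,160),(148,309),(385,190)],.027,s)))
print('plate/rail/stop',loc(ray('wrist',[(485,111),(10,45)],.012,s)))
E
```

```text
t 13.45 tcp mm [ 590.9 -167.4   37. ] cradle [ 43.4 -17.1] toolx yaw rel cradle 97.7 tilt [-0.006  0.001] F [-0.   0.6  0. ] w -6.407472337733803e-05 q [-0.49  0.21 -0.14  1.23 -0.    1.06]
hub [[17.  59.3]] L [[ 11.7  35.6]
 [ 15.7 -20.9]] R [[26.3 37.6]
 [30.  -9.8]]
edge ang 4.04958170327138
edge ang 4.4634045461747585
drive rear/front corners [[-33.2  34.6]
 [-33.9 -35.3]
 [ 65.7  35.2]]
plate/rail/stop [[ 105.7   73.2]
 [-102.1   74.3]]
```

>>> step_arm:
  steps:
    - [[-1, 0.1, 0, 0, 0, -2, 255], [-2, 0.2, 0, 0, 0, -4, 255], [-3, 0.3, 0, 0, 0, -6, 255], [-4, 0.4, 0, 0, 0, -7.5, 255], [-4.5, 0.5, 0, 0, 0, -7.5, 255], [-4.5, 0.5, 0, 0, 0, -7.5, 255], [-4.5, 0.5, 0, 0, 0, -7.5, 255], [-4.5, 0.5, 0, 0, 0, -7.5, 255], [-4.5, 0.5, 0, 0, 0, -7.5, 255], [-4.5, 0.5, 0, 0, 0, -7.5, 255]]

```text
clock: 14.45
eef_pos: [0.5865, -0.1669, 0.037]
eef_rot: [-0.003, 0.744, 0.669, -0.002]
ft_force: [1.3, -0.5, -0.5]
width: 0.001
```

Run:
```python
from h import *
s=info()
a=manip.read_camera('wrist');cv2.imwrite('pics/w5.png',a)
```

```text
t 14.45 tcp mm [ 586.5 -166.9   37. ] cradle [ 38.9 -17.1] toolx yaw rel cradle 90.2 tilt [-0.006  0.002] F [ 1.3 -0.5 -0.5] w 0.0007771985309314188 q [-0.49  0.2  -0.15  1.22 -0.    1.19]
```

View pics/w5.png

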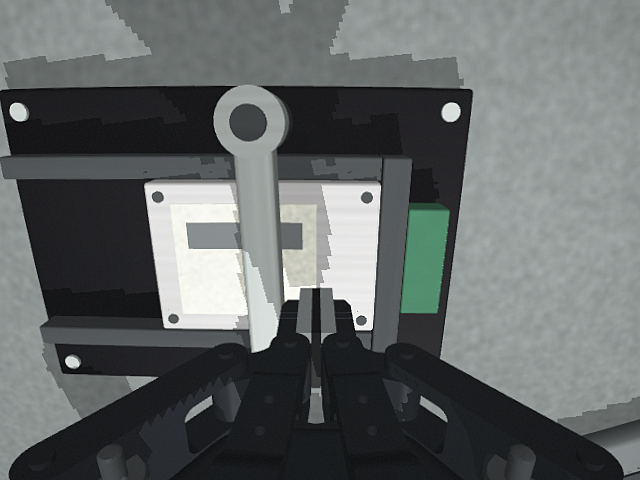

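The wrist view shows the hub at (250,121), the arm edges at about (234,160)-(250,345) and (277,160)-(283,300), and the drive flush against the stop at (380,185)-(372,330). I'll measure the arm's edges in sub-pixels.

```bash
cat >> ang.py <<'E'
def edge(g,rows,f,s,z,w=7):
    pts=[]
    for r in rows:
        x0=f(r);xs=np.arange(int(x0-w),int(x0+w+1));d=abs(g[r,xs+1]-g[r,xs-1]);pts.append((xs[d.argmax()],r))
    P=(ray('wrist',pts,z,s)[:,:2]-c)@Rc*1e3
    k=np.ones(len(P),bool)
    for _ in range(4):
        p=np.polyfit(P[k,1],P[k,0],1);e=abs(P[:,0]-np.polyval(p,P[:,1]));k=e<max(.7,1.5*np.median(e))
    print('ang deg',round(-np.degrees(np.arctan(p[0])),2),'x at y=-44,0,60',np.round(np.polyval(p,[-44,0,60]),1),k.sum(),len(k),'rms',round(e[k].std(),2))
def line(a,b): return lambda r:a[0]+(b[0]-a[0])*(r-a[1])/(b[1]-a[1])
E
python3 - <<'E'
from ang import *
s=info();g=cv2.cvtColor(cv2.imread('pics/w5.png'),6).astype(float)
g=cv2.GaussianBlur(g,(1,5),0)
edge(g,range(165,335,3),line((235,160),(250,345)),s,.049)
edge(g,range(165,290,3),line((277,160),(283,300)),s,.049)
print('drive rear, front'); edge(g,range(195,315,3),line((146,185),(163,328)),s,.027);edge(g,range(195,315,3),line((381,183),(373,330)),s,.027)
print('stop back?');edge(g,range(170,330,3),line((411,160),(396,350)),s,.026)
print('hub, screws',loc(ray('wrist',[(251,120)],.054,s)),loc(ray('wrist',[(18,112),(451,112),(72,362)],.014,s)))
E
```

```text
t 14.5 tcp mm [ 586.5 -166.9   37. ] cradle [ 38.9 -17. ] toolx yaw rel cradle 90.2 tilt [-0.006  0.002] F [ 0.7 -0.9  0.2] w -0.00014844970135152882 q [-0.49  0.2  -0.15  1.22 -0.    1.19]
ang deg 1.72 x at y=-44,0,60 [12.6 11.3  9.5] 43 57 rms 0.16
ang deg 1.53 x at y=-44,0,60 [27.6 26.4 24.8] 28 42 rms 0.06
drive rear, front
ang deg -0.07 x at y=-44,0,60 [-34.  -34.  -33.9] 40 40 rms 0.07
ang deg -0.14 x at y=-44,0,60 [65.7 65.8 66. ] 40 40 rms 0.07
stop back?
ang deg 0.53 x at y=-44,0,60 [79.1 78.7 78.1] 48 54 rms 0.15
hub, screws [[17.6 59.9]] [[-93.9  64.6]
 [ 96.8  63.6]
 [-94.7 -65.8]]
```

The lever is at about 1.6-1.7°, so about 2.3 mm remains. The drive's front edge and the stop read x≈65.8, so it is home within calibration.

>>> step_arm:
  steps:
    - [[-0.5, 0, 0, 0, 0, 0, 255], [-1, 0.1, 0, 0, 0, 0, 255], [-1.5, 0.2, 0, 0, 0, 0, 255], [-2, 0.2, 0, 0, 0, 0, 255], [-2.3, 0.2, 0, 0, 0, 0, 255], [-2.3, 0.2, 0, 0, 0, 0, 255], [-2.3, 0.2, 0, 0, 0, 0, 255], [-2.3, 0.2, 0, 0, 0, 0, 255], [-2.3, 0.2, 0, 0, 0, 0, 255], [-2.3, 0.2, 0, 0, 0, 0, 255]]

```text
clock: 15.5
eef_pos: [0.5842, -0.1666, 0.037]
eef_rot: [-0.003, 0.744, 0.669, -0.002]
ft_force: [1.0, -0.4, -0.5]
width: 0.006
```

Run:
```python
from ang import *
s=info();a=manip.read_camera('wrist');cv2.imwrite('pics/w6.png',a);g=cv2.cvtColor(a,6).astype(float)
g=cv2.GaussianBlur(g,(1,5),0)
edge(g,range(165,335,3),line((238,160),(255,345)),s,.049)
edge(g,range(165,290,3),line((280,160),(288,300)),s,.049)
print('drive rear, front'); edge(g,range(195,315,3),line((151,185),(168,328)),s,.027);edge(g,range(195,315,3),line((386,183),(378,330)),s,.027)
```

```text
t 15.5 tcp mm [ 584.2 -166.6   37. ] cradle [ 36.5 -17.1] toolx yaw rel cradle 90.2 tilt [-0.006  0.002] F [ 1.  -0.4 -0.5] w 0.0062132326715700174 q [-0.49  0.19 -0.16  1.22 -0.    1.18]
ang deg -0.2 x at y=-44,0,60 [9.3 9.4 9.6] 46 57 rms 0.13
ang deg -0.17 x at y=-44,0,60 [24.3 24.4 24.6] 28 42 rms 0.05
drive rear, front
ang deg -0.06 x at y=-44,0,60 [-34.  -33.9 -33.9] 40 40 rms 0.07
ang deg -0.14 x at y=-44,0,60 [65.8 65.9 66. ] 40 40 rms 0.07
```

The lever is now parallel to the drive's ends within 0.1°. I'll back off, lift and move clear.

>>> step_arm:
  steps:
    - [[4, -0.4, 0, 0, 0, 0, 255], [8, -0.9, 0, 0, 0, 0, 255], [12, -1.3, 0, 0, 0, 0, 255], [12, -1.3, 0, 0, 0, 0, 255], [12, -1.3, 20, 0, 0, 0, 255], [12, -1.3, 50, 0, 0, 0, 255], [12, -1.3, 85, 0, 0, 0, 255], [12, -1.3, 125, 0, 0, 0, 255], [12, -1.3, 160, 0, 0, 0, 255], [12, -1.3, 180, 0, 0, 0, 255]]

```text
clock: 16.55
eef_pos: [0.597, -0.1683, 0.2206]
eef_rot: [-0.001, 0.743, 0.669, -0.001]
ft_force: [0.6, 0.3, -0.7]
width: -0.001
```

>>> step_arm:
  steps:
    - [[-20, -40, 0, 0, 0, 0, 255], [-40, -80, 0, 0, 0, 0, 255], [-60, -120, 0, 0, 0, 0, 255], [-80, -160, 0, 0, 0, 0, 255], [-100, -200, 0, 0, 0, 0, 255], [-120, -240, 0, 0, 0, 0, 255], [-140, -280, 0, 0, 0, 0, 255], [-160, -310, 0, 0, 0, 0, 255], [-180, -330, 0, 0, 0, 0, 255], [-180, -330, 0, 0, 0, 0, 255]]

```text
clock: 17.55
eef_pos: [0.4143, -0.5008, 0.22]
eef_rot: [-0.001, 0.745, 0.667, -0.001]
ft_force: [-0.1, 0.7, 0.7]
width: -0.004
```

Run:
```python
from h import *
s=info();i=manip.read_camera('top')
cv2.imwrite('pics/top2.png',cv2.resize(i[165:295,350:500],None,fx=4.6,fy=4.6,interpolation=cv2.INTER_CUBIC))
```

```text
t 17.55 tcp mm [ 414.3 -500.8  220. ] cradle [ -95.8 -367.8] toolx yaw rel cradle 90.0 tilt [-0.004  0.   ] F [-0.1  0.7  0.7] w -0.004304109234518418 q [-1.08  0.26  0.25  1.56 -0.    0.6 ]
```

View pics/top2.png

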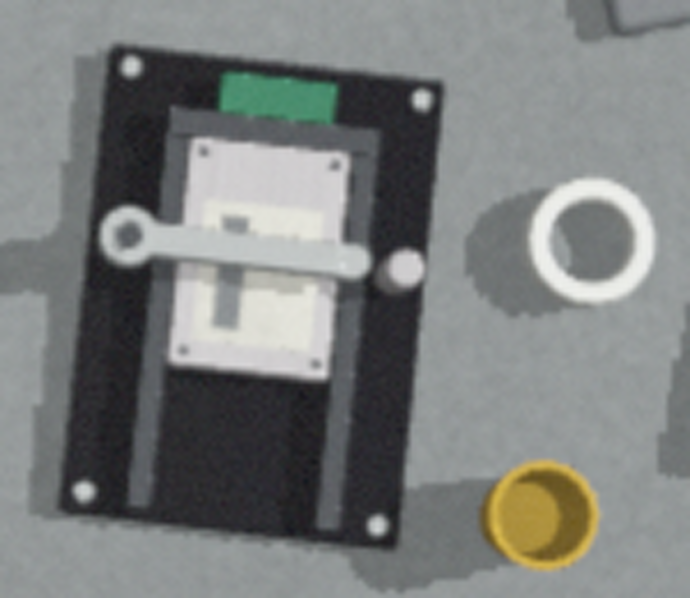

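The top view shows the drive flush with the stop (front edge at about y=140). The lever runs from the hub (129,235) to its tip (355,262) and points at the post (406,267). The tape and pot are where they were. Handing in.

```bash
python3 -c "
from cell import manip
print(manip.hand_in())"
```

```text
the job is handed in; nothing more can be done
None
```

The job is done and handed in at about 17.6 s. I pushed the drive along the channel to the end stop, then pushed the lever round with the closed fingertips until it pointed at the post, and moved the arm clear.

- **Drive:** at the stop, raising the push from 10 N to 16 N moved it only 0.2 mm more. The wrist view puts its front edge at x ≈ 65.8 mm, against 65 mm for the stop face. That is within the 2 mm calibration, and no gap shows.
- **Lever:** it measured −0.2°, parallel to the drive's ends within about 0.1°. The last top view shows it pointing at the post with a gap left. I took that angle before backing off, and afterwards checked the lever only by eye.
- **Other things:** the tape and pot look unmoved in the top view. I did not check the bottle and screwdriver again, but no force suggested contact with them.
- **Disagreement:** after the lever's first sweep it stood at about 4°, not the 7° I had planned, because the fingers are thicker than I had estimated. I corrected this by measuring before the last two small pushes.

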